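Load the filament cassette and press it home

TASK

Load the orange filament cassette into the white feeder's open bay: set it upright on the green lift tray, with its long side along the bay, and press it down by hand until you feel the tray come up against its stop, without ramming it. Then let go, with the cassette fully home, and leave the blue and grey cassettes where they stand.

Things in the scene. Friction and masses are not known exactly. Their poses are not given: they have to be found in the camera images.
- orange_cassette_mid (a point): Centre (half-way up) of the loose orange filament cassette, 0.24 to 0.36 kg, standing upright. A block 90 long (its x) x 50 wide (its y) x 70 high, with a grip fin on the middle of its top, 50 long (x) x 22 wide (y) x 32 high; 102 high in all, so the underside is 51 below this point and the fin's top 51 above. z is up. A black disc on each flat side. Either end may go first.
- blue_cassette_mid (a point): The same point of a blue cassette of the same shape and size: a bystander.
- grey_cassette_mid (a point): The same point of a grey cassette of the same shape and size: a bystander.
- bay_mouth (a point): Centre of the mouth of the feeder's open-topped white bay, level with its rim, 62 above the bench. x runs along the bay's long side, z is up. Inside 114 (x) x 74 (y), walls 6 thick. A fixed black control box 70 long and 55 high stands against the +x end. The feeder is fixed to the bench.
- tray_top (a point): Centre of the upper face of the green lift tray (110 x 70), the bay's moving floor. It moves with the tray. At the start it lies 10 to 28 below the rim.
- lift_tray (a joint): How far the lift tray has been pressed down (m), growing downwards. It moves stiffly, taking about 10 N in all (the cassette's weight alone does not move it), and stays where it is left. After 17 to 25 mm from where it starts it meets a hard stop; the height of the stop differs from feeder to feeder and has to be felt: the force rises sharply there.
Not all that is in view belongs to the job. What is shaped like the part that bears orange_cassette_mid but brown or yellow is not meant.

How it is judged (in metres and radians):
On the way:
1. the orange cassette, held or pushed by the gripper, has pressed the tray to within 3 mm of its stop (value of joint lift_tray above 0.022 m and contact force between any of the fingers, the arm and orange_cassette above 1 N), for 0.05 s.
At the end, for the whole second after the job is handed in: The lift tray is within 3.5 mm of its stop; the orange cassette stands on it in the bay, upright within 10 degrees, its centre within 20 mm of the bay's centre seen from above and its long side within 20 degrees of the bay's (either way round), at rest and let go (value of joint lift_tray above 0.0215 m and horizontal distance between orange_cassette_mid and bay_mouth below 0.02 m and z of orange_cassette_mid in the frame of tray_top below 0.056 m and angle between orange_cassette_mid's own z axis and vertical below 0.18 rad and angle between the x axis of orange_cassette_mid and the x axis of bay_mouth, either way round below 0.35 rad and linear speed of orange_cassette below 0.02 m/s); the robot touches nothing.
It fails at once if a blue or grey cassette is shifted by more than 20 mm (distance of any of blue_cassette_mid, grey_cassette_mid from where it was at the start of the episode above 0.02 m).
It fails at once if the cassette is rammed on to the tray with more than 60 N (contact force between orange_cassette and lift_tray above 60 N).
It also fails if it takes over 40 s, if anything falls off the work surface, if the arm or the gripper's body presses on something with over 40 N, if the wrist force passes 120 N, or if a joint passes its speed limit or range.

ROBOT

A 6-joint arm with a two-finger parallel gripper is mounted at the origin on the work surface. World frame = base frame: x ahead of the robot, y to its left, z up, the work surface at z = 0. Lengths are in mm, angles in rad, forces in N, time in s.
With the tool pointing down it reaches from about 375 to 925 mm from the base axis. Payload 5.7 kg.
Tool frame: the origin (TCP) lies midway between the tips of the shut fingers; the grasp point (between the pads) lies 19 mm behind it; z points along the fingers, y is the direction in which the jaws open and shut (so a half turn about z gives the same grasp; the last joint's range is limited). The gripper opens to 88 mm and grips with 3 to 60 N. Pads are 20 mm wide; open, the fingers measure 115 mm over their backs; the gripper's body (75 mm by 178 mm) begins 61 mm behind the grasp point.
Start: joints at [-1.406, 0.359, 1.51, -0, 1.272, -0.115], TCP at [165.683, -576.638, 222.623] pointing down, gripper open.
Joint ranges: [-2.97, 2.97], [-1.01, 2.36], [0.21, 2.38], [-0.96, 4.11], [0.2, 2.71], [-2.98, 2.98]. Speed limits (rad/s): [2.39, 2.39, 3.14, 3.14, 3.14, 3.14].

INTERFACE

Orientations are given as [roll, pitch, yaw] about the fixed x, y, z axes, in that order (R = Rz(yaw) Ry(pitch) Rx(roll)).
In Python, from plant import arm gives the robot as it stands.
- The arm moves only by the tool carry_out, never from a script. Its argument "commands" is a list of rows, each an object with "delta_pos": the shift along the world's x, y, z in cm, a list of three; "twist": the turn, a rotation vector about the world's x, y, z in degrees, a list of three. In form: [{"delta_pos": [dx, dy, dz], "twist": [rx, ry, rz]}, ...]. A call has 1 to 8 rows; each row shifts and turns the commanded pose from where the row before left it; what a row does not reach is not made up. A row lasts 1/8 s, in which the tool goes at most 62.5 mm and 10.7 degrees, less where a joint would pass 70% of its speed; a pose out of reach is approached as far as the arm can. A call is refused whole if a number of a shift passes 6.25 or a number of a turn 10.7, either way. A call with a gripper value outside its range is refused whole. "fingers" is the opening in per cent of the stroke, from 0 (shut) to 100 (fully open), set as the call begins (left out, the last holds). The fingers move at their own pace and stop on an object; "newtons" is the grip in N (left out, the last holds). Time passes only in rows, so rows that do not move let the fingers close. It gives the time, the measured TCP pose, the force and the opening at its end, in the units of the state.
- arm.get_state(): the state, without advancing time (a new reading comes with each control period).
- arm.read_camera(name): name is "side" or "top"; returns (picture, depth): 420x560x3 uint8, blue, green, red; 420x560 float32, mm along the optical axis (not along the pixel's ray), 0 where there is no reading.
- arm.camera_model(name): a dict with "fx", "fy", "cx", "cy" (pixels), "rvec" (rotation vector, rad) and "tvec" (3), from world to camera coordinates, as OpenCV has them. Camera axes: x right, y down, z forward; pixel columns grow to the right and rows downward; lengths in mm; the calibration is good to about 2 mm. A picture is of the moment at which its call begins. camera_model takes no time and is no camera call.
- arm.close_job(): hands the job in, once; it reports no verdict.
The state is a dict: "time_s": time; "q": joint angles; "joint_vel": joint speeds; "tau": joint torques, N m; "tcp_pos": TCP position; "tool_rot": TCP orientation; "force": force on the tool from outside, world axes, zero at the start; "moment": the same for the moment, N m; "width": finger opening in mm.
Only numpy, scipy, OpenCV 4.12 (cv2) and the standard library are available. Lean on these libraries where they do the work, as an engineer would, in place of code of your own. Each camera call takes 0.05 s, during which the arm holds its last target.

## Working session

There is one attempt and no reset: what is moved stays moved. The work goes in short steps, Python scripts to look and compute and a tool call to move; the robot and the scene stay as the last step left them, time stands still between calls to the robot, and variables do not carry over. Pictures are saved under pics/ and viewed, and the job is handed in when it is done.

Besides the shell and the picture viewer there is one more tool, called after ">>>" as name([rows], argument=value, ...), one row to a line, values as JSON. carry_out: Moves the arm, as the interface text tells. Its arguments: {"type":"object","properties":{"commands":{"type":"array"},"fingers":{"type":"number"},"newtons":{"type":"number"}},"required":["commands"]}

```bash
mkdir -p pics; ls; python3 - <<'E'
from plant import arm
import cv2,numpy as np
for n in("side","top"):
    p,d=arm.read_camera(n); cv2.imwrite(f"pics/{n}0.png",p); np.save(f"pics/{n}0.npy",d); cv2.imwrite
    print(n,arm.camera_model(n))
print(arm.get_state())
E
```

```text
pics
side {'fx': 457.3540868698215, 'fy': 457.3540868698215, 'cx': 285.25285352030295, 'cy': 206.8187341289697, 'rvec': array([ 2.32331128, -0.44414449,  0.17573894]), 'tvec': array([-442.67109342,  225.65601307,  789.52997985])}
top {'fx': 464.4859939603271, 'fy': 464.4859939603271, 'cx': 280.4891732593245, 'cy': 209.9808603012314, 'rvec': array([ 2.12865245, -2.19487171,  0.10265139]), 'tvec': array([  83.01449833,  509.14053703, 1007.63905244])}
{'time_s': 0.1, 'q': array([-1.40609907e+00,  3.59442459e-01,  1.51131692e+00,  1.78909613e-05,
        1.27248874e+00, -1.15103987e-01]), 'joint_vel': array([-5.12524999e-05, -2.28358268e-03, -2.26132137e-03,  1.23835861e-03,
        3.04531116e-03, -4.86964686e-04]), 'tau': array([-6.32503748e-05, -5.16360676e+01, -2.71408725e+01,  6.77107950e-02,
        2.76528904e-02, -1.50209479e-05]), 'tcp_pos': array([ 165.59371724, -576.055262  ,  221.89077015]), 'tool_rot': array([-3.13995011e+00, -2.07109144e-04,  2.79795803e-01]), 'force': array([ 0.30842603,  0.93982872, -0.90567414]), 'moment': array([0.00106642, 0.01099992, 0.02961348]), 'width': 88.18338352145994}
```

View pics/side0.png

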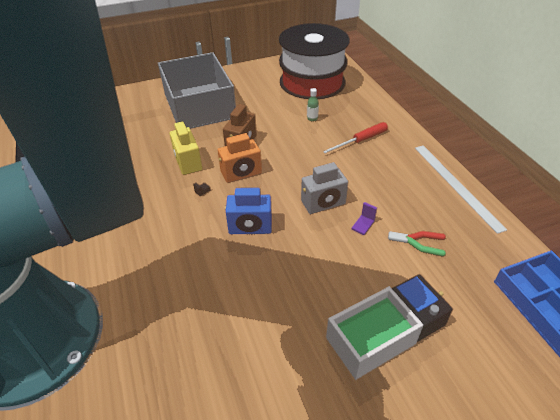

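View pics/top0.png

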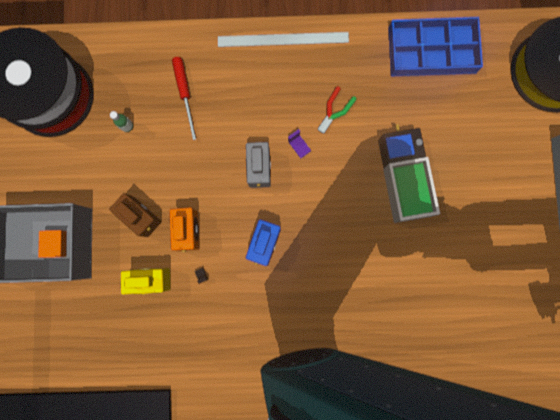

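The side view shows the orange cassette at (240,160), with brown at (240,127), yellow (185,148), blue (249,212), grey (324,188) and the feeder at (375,330).

In the top view, these could be taken for the orange cassette:
- orange cassette (183,229)
- orange cube in the bin (51,243)
- brown (135,213)
- yellow (141,281)

I choose (183,229), which is orange with a fin. Next I'll measure it and check a crop.

```bash
cat > h.py <<'E'
import cv2,numpy as np
from plant import arm
def world(n,d):
    m=arm.camera_model(n); R=cv2.Rodrigues(m['rvec'])[0]; t=np.array(m['tvec'])
    v,u=np.mgrid[:420,:560]; P=np.stack([(u-m['cx'])/m['fx']*d,(v-m['cy'])/m['fy']*d,d],-1)
    W=(P-t)@R; W[d<=0]=np.nan; return W
def rect(P): 
    r=cv2.minAreaRect(P[:,:2].astype(np.float32)); return np.round(r[0],1),np.round(r[1],1),round(r[2],1)
E
python3 - <<'E'
from h import *
for n in("top","side"):
    p=cv2.imread(f"pics/{n}0.png"); W=world(n,np.load(f"pics/{n}0.npy")); hsv=cv2.cvtColor(p,cv2.COLOR_BGR2HSV)
    box={"top":{'orange':(160,195,210,260),'blue':(238,210,288,272),'grey':(240,132,276,192),'yellow':(112,260,170,302),'brown':(104,185,165,240),'feeder':(375,120,445,228)},
     "side":{'orange':(215,130,265,185),'feeder':(322,285,425,380)}}[n]
    for k,(a,b,c,d) in box.items():
        w=W[b:d,a:c].reshape(-1,3); h=hsv[b:d,a:c].reshape(-1,3)
        z=w[:,2]
        if k!='feeder':
            for lo,hi in((20,120),(62,78),(95,110)):
                q=w[(z>lo)&(z<hi)]
                if len(q)>20: print(n,k,lo,hi,len(q),q.mean(0).round(1),*rect(q))
        else:
            g=(h[:,0]>45)&(h[:,0]<80)&(h[:,1]>90)
            q=w[g]; print(n,'tray',len(q),np.nanmedian(q,0).round(1),np.nanpercentile(q[:,2],[5,25,75,95]).round(1),*rect(q[(q[:,2]>25)&(q[:,2]<56)]))
            rim=(z>58)&(z<67); q=w[rim]; print(n,'rim',len(q),q.mean(0).round(1),*rect(q))
            q=w[(z>20)]; print('all',*rect(q),np.nanmax(q[:,2]))
            wh=(z>58)&(z<66)&(h[:,1]<50)&(h[:,2]>120); print('rimwhite',*rect(w[wh]))
p=cv2.imread("pics/top0.png")
cv2.imwrite("pics/crop.png",np.hstack([cv2.resize(p[180:300,100:220],(400,400)),cv2.resize(p[115:235,360,None] if 0 else p[115:235,350:470],(400,400))]))
E
```

```text
top orange 20 120 1165 [473.3 273.9  74.3] [473.2 279.2] [94.  53.2] 0.9
top orange 62 78 687 [473.5 276.3  70.5] [473.2 279.7] [94.  52.2] 0.9
top orange 95 110 266 [474.4 279.2 102.3] [474.9 280.1] [50.  23.2] 2.9
top blue 20 120 1038 [439.5 105.9  77.7] [438.6 107.2] [52.8 93.4] 69.9
top blue 62 78 730 [439.9 106.4  70.4] [440.4 107. ] [51.5 89.9] 69.6
top blue 95 110 261 [440.4 106.8 102.7] [440.3 107.1] [22.  49.4] 69.4
top grey 20 120 1050 [607.7 112.5  76.1] [611.  113.5] [52.3 93.1] 88.0
top grey 62 78 683 [610.  113.1  70.6] [612.8 113.7] [50. 90.] 88.7
top grey 95 110 245 [613.1 113.9 103. ] [613.7 114.7] [21.4 51.4] 88.5
top yellow 20 120 1162 [366.8 357.1  75. ] [366.2 366.8] [94.6 52.4] 90.0
top yellow 62 78 728 [366.4 360.2  70.4] [366.  364.5] [51.6 89.6] 2.1
top yellow 95 110 271 [366.2 363.9 102.4] [366.1 364.7] [21.9 49. ] 1.2
top brown 20 120 1190 [506.9 379.3  73.5] [508.7 386. ] [93.6 52.5] 47.2
top brown 62 78 673 [507.8 382.5  70.7] [509.1 386.7] [92.1 52. ] 47.5
top brown 95 110 263 [508.8 386.3 102.7] [509.  387.8] [49.5 23.1] 48.0
top tray 1469 [ 546.  -224.3   44.9] [41.8 43.6 46.2 47.9] [ 547.1 -224.8] [109.1  68.8] 7.8
top rim 955 [ 582.9 -215.8   61.5] [ 580.2 -216.9] [193.5  87.9] 8.1
all [ 591.6 -215.3] [216.6  87.9] 8.1 70.96199396506333
rimwhite [ 566.7 -219.3] [166.5  86.8] 8.5
side orange 20 120 1597 [471.1 276.7  62.5] [484.  326.8] [172.3  97.6] 76.0
side orange 62 78 548 [470.5 279.2  69.8] [470.2 310.9] [ 89.1 118.4] 2.1
side orange 95 110 187 [471.  275.5 101.6] [471.5 277.9] [25.1 49.3] 89.3
side tray 2179 [ 544.4 -221.6   44.7] [42.7 43.9 45.4 46.5] [ 546.7 -220. ] [104.   65.7] 8.2
side rim 1258 [ 554.8 -222.    61.5] [ 569.7 -218.8] [178.3  88. ] 8.0
all [ 572.5 -218.3] [184.3  88.2] 8.3 66.27734514833868
rimwhite [ 545.1 -222.7] [128.6  87.4] 8.2
```

View pics/crop.png

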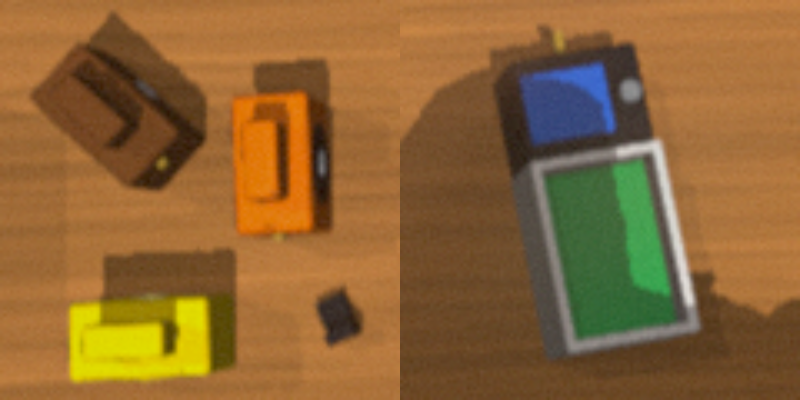

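The crop confirms it: orange with a fin, and the feeder is clear. Measurements:

| Item | Centre (x, y) | Yaw | Other |
|---|---|---|---|
| Orange cassette | (473, 279) | about 1.5° | top at 102 |
| Bay | (546, −222) | about 8.1° | tray at about z 45, 17 below the rim |

The sizes match the description. I'll move round towards the orange cassette at a safe height.

>>> carry_out([
  {"delta_pos": [3.55,3.45,0],"twist": [0,0,-1.8]},
  {"delta_pos": [3.55,3.45,0],"twist": [0,0,-1.8]},
  {"delta_pos": [3.55,3.45,0],"twist": [0,0,-1.8]},
  {"delta_pos": [3.55,3.45,0],"twist": [0,0,-1.8]},
  {"delta_pos": [3.55,3.45,0],"twist": [0,0,-1.8]},
  {"delta_pos": [3.55,3.45,0],"twist": [0,0,-1.8]},
  {"delta_pos": [3.55,3.45,0],"twist": [0,0,-1.8]},
  {"delta_pos": [3.55,3.45,0],"twist": [0,0,-1.8]},
], fingers=57, newtons=30)

```text
time_s: 1.1
tcp_pos: [450.5, -299.2, 222.4]
tool_rot: [-3.141, 0.0, 0.027]
force: [-0.1, 0.1, -0.2]
width: 49.8
```

Now towards (473, 279), staying at this height.

>>> carry_out([
  {"delta_pos": [0.25,6,0],"twist": [0,0,0]},
  {"delta_pos": [0.25,6,0],"twist": [0,0,0]},
  {"delta_pos": [0.25,6,0],"twist": [0,0,0]},
  {"delta_pos": [0.25,6,0],"twist": [0,0,0]},
  {"delta_pos": [0.25,6,0],"twist": [0,0,0]},
  {"delta_pos": [0.25,6,0],"twist": [0,0,0]},
  {"delta_pos": [0.25,6,0],"twist": [0,0,0]},
  {"delta_pos": [0.25,6,0],"twist": [0,0,0]},
])

```text
time_s: 2.1
tcp_pos: [469.3, 181.3, 222.5]
tool_rot: [3.142, 0.0, 0.029]
force: [0.6, -0.3, -0.1]
width: 50.2
```

>>> carry_out([
  {"delta_pos": [0.25,5,0],"twist": [0,0,0]},
  {"delta_pos": [0,4,0],"twist": [0,0,0]},
  {"delta_pos": [0,1,0],"twist": [0,0,0]},
  {"delta_pos": [0,0,0],"twist": [0,0,0]},
])

```text
time_s: 2.6
tcp_pos: [471.8, 279.1, 222.2]
tool_rot: [3.141, 0.001, 0.03]
force: [0.1, -0.3, 0.2]
width: 50.3
```

>>> carry_out([
  {"delta_pos": [0.1,0,-4],"twist": [0,0,0]},
  {"delta_pos": [0,0,-4],"twist": [0,0,0]},
  {"delta_pos": [0,0,-3],"twist": [0,0,0]},
  {"delta_pos": [0,0,-2],"twist": [0,0,0]},
  {"delta_pos": [0,0,-1],"twist": [0,0,0]},
  {"delta_pos": [0,0,-0.6],"twist": [0,0,0]},
  {"delta_pos": [0,0,0],"twist": [0,0,0]},
])

```text
time_s: 3.48
tcp_pos: [473.5, 279.0, 76.9]
tool_rot: [-3.141, -0.0, 0.028]
force: [0.6, 0.1, -1.0]
width: 49.7
```

```bash
python3 - <<'E'
from h import *
p,d=arm.read_camera("side"); cv2.imwrite("pics/side1.png",cv2.resize(p[80:260,140:380],(800,600)))
print(arm.get_state()['tcp_pos'],arm.get_state()['force'])
E
```

```text
[473.61486858 279.27538688  77.16085998] [0.29361253 1.18127099 0.75416162]
```

View pics/side1.png

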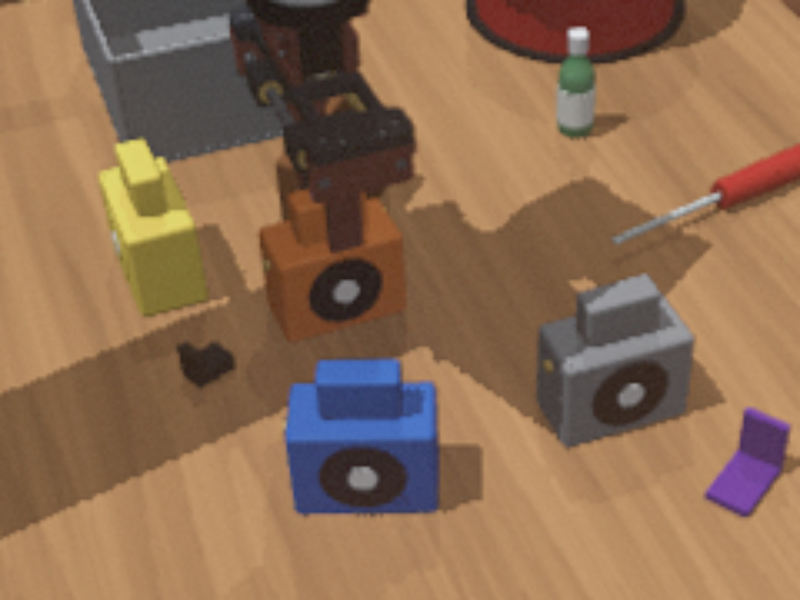

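The fingers straddle the orange fin (crop around (345,215)) and the neighbours are untouched. I'll grip and lift.

>>> carry_out([
  {"delta_pos": [0,0,-0.2],"twist": [0,0,0]},
  {"delta_pos": [0,0,0],"twist": [0,0,0]},
  {"delta_pos": [0,0,0],"twist": [0,0,0]},
  {"delta_pos": [0,0,0],"twist": [0,0,0]},
  {"delta_pos": [0,0,0],"twist": [0,0,0]},
  {"delta_pos": [0,0,0],"twist": [0,0,0]},
], fingers=0, newtons=45)

```text
time_s: 4.28
tcp_pos: [473.2, 279.5, 74.7]
tool_rot: [-3.141, -0.0, 0.028]
force: [-1.8, 0.5, 1.7]
width: 22.3
```

>>> carry_out([
  {"delta_pos": [0,0,1],"twist": [0,0,0]},
  {"delta_pos": [0,0,2.5],"twist": [0,0,0]},
  {"delta_pos": [0,0,4],"twist": [0,0,0]},
  {"delta_pos": [0,0,4],"twist": [0,0,0]},
  {"delta_pos": [0,0,3],"twist": [0,0,0]},
  {"delta_pos": [0,0,1],"twist": [0,0,0]},
  {"delta_pos": [0,0,0],"twist": [0,0,0]},
])

```text
time_s: 5.15
tcp_pos: [473.0, 279.2, 229.6]
tool_rot: [-3.141, -0.0, 0.028]
force: [-0.6, -0.6, -3.8]
width: 21.9
```

Held: width is 22 and the force is about −3.5 N. Carrying it to above the bay.

>>> carry_out([
  {"delta_pos": [0.4,-2,0],"twist": [0,0,0.8]},
  {"delta_pos": [0.7,-5,0],"twist": [0,0,0.8]},
  {"delta_pos": [0.7,-5,0],"twist": [0,0,0.8]},
  {"delta_pos": [0.7,-5,0],"twist": [0,0,0.8]},
  {"delta_pos": [0.7,-5,0],"twist": [0,0,0.8]},
  {"delta_pos": [0.7,-5,0],"twist": [0,0,0.8]},
  {"delta_pos": [0.7,-5,0],"twist": [0,0,0.8]},
  {"delta_pos": [0.7,-5,0],"twist": [0,0,0.9]},
])

```text
time_s: 6.15
tcp_pos: [525.0, -92.0, 227.6]
tool_rot: [-3.14, 0.003, 0.142]
force: [-0.2, 1.4, -3.5]
width: 21.9
```

>>> carry_out([
  {"delta_pos": [0.7,-5,0],"twist": [0,0,0]},
  {"delta_pos": [0.7,-4,0],"twist": [0,0,0]},
  {"delta_pos": [0.6,-3,0],"twist": [0,0,0]},
  {"delta_pos": [0,-1.1,0],"twist": [0,0,0]},
  {"delta_pos": [0,0,-3],"twist": [0,0,0]},
  {"delta_pos": [0,0,-2.5],"twist": [0,0,0]},
  {"delta_pos": [0,0,-0.5],"twist": [0,0,0]},
  {"delta_pos": [0,0,0],"twist": [0,0,0]},
])

```text
time_s: 7.15
tcp_pos: [545.8, -220.9, 169.3]
tool_rot: [-3.141, 0.001, 0.142]
force: [0.2, -0.4, -2.8]
width: 22.2
```

```bash
python3 - <<'E'
from h import *
for n in("side","top"):
    p,d=arm.read_camera(n); np.save(f"pics/{n}2.npy",d); cv2.imwrite(f"pics/{n}2f.png",p)
    W=world(n,d); hsv=cv2.cvtColor(p,cv2.COLOR_BGR2HSV)
    m=(hsv[...,0]<16)&(hsv[...,1]>170)&(hsv[...,2]>60)&(abs(W[...,0]-546)<90)&(abs(W[...,1]+222)<80)&(W[...,2]>70)
    q=W[m]; print(n,len(q))
    if len(q)>30:
        print(np.percentile(q,[1,99],axis=0).round(1)); t=q[:,2]; 
        tb=q[(t>np.percentile(t,1)-1)]; print(rect(q))
    vs,us=np.where(m)
    c=p[max(0,int(vs.mean())-70):int(vs.mean())+90,max(0,int(us.mean())-100):int(us.mean())+100] if len(vs) else p
    cv2.imwrite(f"pics/{n}2.png",cv2.resize(c,(600,450)))
s=arm.get_state();print(s['tcp_pos'],s['tool_rot'],s['force'],s['time_s'])
E
```

```text
side 38
[[ 497.3 -243.9  101.9]
 [ 587.8 -207.   192.8]]
(array([ 541.1, -229.3]), array([21.4, 96. ]), 75.2)
top 383
[[ 500.5 -242.4  114.7]
 [ 578.5 -199.7  171.1]]
(array([ 540.2, -222.3]), array([80. , 45.5]), 0.0)
[ 546.80157351 -221.61049167  170.51918797] [ 3.14089488e+00 -1.18399163e-03  1.42308530e-01] [ 0.38527707  0.09655887 -3.7943543 ] 7.25
```

View pics/side2.png

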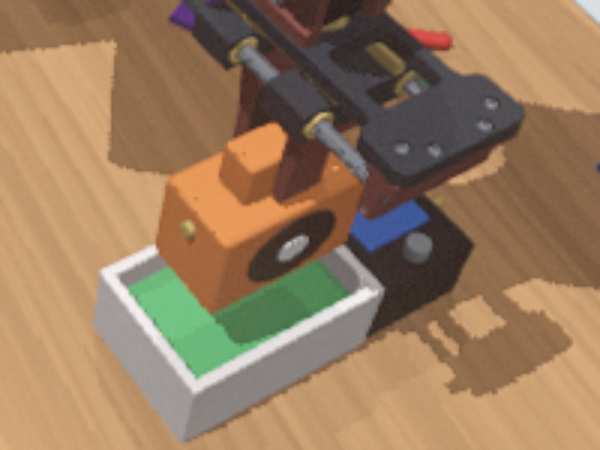

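View pics/top2.png

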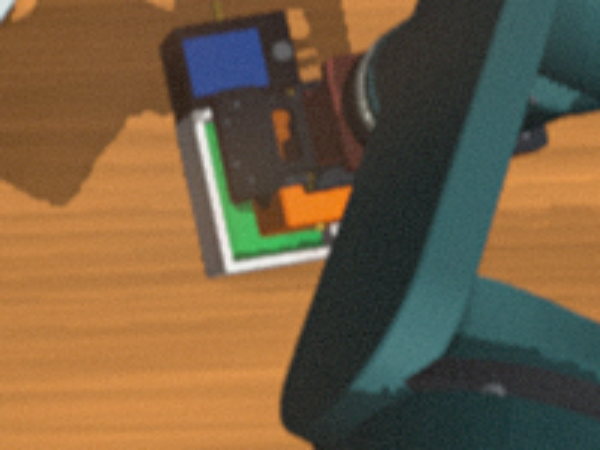

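The cassette hangs aligned over the bay, clear of the walls and the control box. Descending to just above the tray; contact is expected at TCP z of about 119.

>>> carry_out([
  {"delta_pos": [0,-0.05,-2],"twist": [0,0,0]},
  {"delta_pos": [0,0,-1.5],"twist": [0,0,0]},
  {"delta_pos": [0,0,-0.8],"twist": [0,0,0]},
  {"delta_pos": [0,0,0],"twist": [0,0,0]},
], newtons=60)

```text
time_s: 7.75
tcp_pos: [545.9, -221.9, 126.2]
tool_rot: [-3.141, 0.001, 0.142]
force: [0.7, 0.6, -2.5]
width: 21.6
```

>>> carry_out([
  {"delta_pos": [0,0,-0.2],"twist": [0,0,0]},
  {"delta_pos": [0,0,-0.2],"twist": [0,0,0]},
  {"delta_pos": [0,0,-0.2],"twist": [0,0,0]},
  {"delta_pos": [0,0,-0.2],"twist": [0,0,0]},
  {"delta_pos": [0,0,0],"twist": [0,0,0]},
])

```text
time_s: 8.38
tcp_pos: [546.3, -222.2, 118.7]
tool_rot: [3.142, -0.0, 0.142]
force: [-0.0, 0.4, -2.5]
width: 21.9
```

>>> carry_out([
  {"delta_pos": [0,0,-0.2],"twist": [0,0,0]},
  {"delta_pos": [0,0,-0.2],"twist": [0,0,0]},
  {"delta_pos": [0,0,0],"twist": [0,0,0]},
])

```text
time_s: 8.75
tcp_pos: [546.3, -222.2, 115.3]
tool_rot: [3.141, -0.0, 0.142]
force: [-2.1, 1.8, 4.2]
width: 21.6
```

>>> carry_out([
  {"delta_pos": [0,0,-0.2],"twist": [0,0,0]},
  {"delta_pos": [0,0,-0.2],"twist": [0,0,0]},
  {"delta_pos": [0,0,0],"twist": [0,0,0]},
])

```text
time_s: 9.12
tcp_pos: [546.3, -222.2, 111.1]
tool_rot: [3.141, -0.0, 0.142]
force: [-1.5, 1.9, 4.7]
width: 21.5
```

>>> carry_out([
  {"delta_pos": [0,0,-0.2],"twist": [0,0,0]},
  {"delta_pos": [0,0,-0.2],"twist": [0,0,0]},
  {"delta_pos": [0,0,0],"twist": [0,0,0]},
])

```text
time_s: 9.5
tcp_pos: [546.3, -222.1, 107.0]
tool_rot: [3.141, -0.0, 0.142]
force: [-1.3, 1.5, 4.9]
width: 21.5
```

Contact was at about 118 and the tray is moving, at about 5 N net. From here I use small steps and check the force after each.

>>> carry_out([
  {"delta_pos": [0,0,-0.2],"twist": [0,0,0]},
  {"delta_pos": [0,0,-0.1],"twist": [0,0,0]},
  {"delta_pos": [0,0,0],"twist": [0,0,0]},
])

```text
time_s: 9.88
tcp_pos: [546.3, -222.1, 103.9]
tool_rot: [3.142, -0.0, 0.142]
force: [-1.1, 0.9, 5.0]
width: 21.4
```

>>> carry_out([
  {"delta_pos": [0,0,-0.1],"twist": [0,0,0]},
  {"delta_pos": [0,0,-0.1],"twist": [0,0,0]},
  {"delta_pos": [0,0,0],"twist": [0,0,0]},
])

```text
time_s: 10.25
tcp_pos: [546.3, -222.2, 101.9]
tool_rot: [3.142, -0.0, 0.142]
force: [-0.5, 0.7, 5.2]
width: 21.8
```

>>> carry_out([
  {"delta_pos": [0,0,-0.1],"twist": [0,0,0]},
  {"delta_pos": [0,0,-0.1],"twist": [0,0,0]},
  {"delta_pos": [0,0,0],"twist": [0,0,0]},
])

```text
time_s: 10.62
tcp_pos: [546.3, -222.2, 99.9]
tool_rot: [3.142, -0.0, 0.142]
force: [-1.6, 0.3, 5.1]
width: 21.9
```

>>> carry_out([
  {"delta_pos": [0,0,-0.1],"twist": [0,0,0]},
  {"delta_pos": [0,0,-0.1],"twist": [0,0,0]},
  {"delta_pos": [0,0,0],"twist": [0,0,0]},
])

```text
time_s: 11.0
tcp_pos: [546.3, -222.1, 97.9]
tool_rot: [3.142, -0.0, 0.142]
force: [-1.4, 1.9, 4.7]
width: 21.7
```

>>> carry_out([
  {"delta_pos": [0,0,-0.1],"twist": [0,0,0]},
  {"delta_pos": [0,0,0],"twist": [0,0,0]},
])

```text
time_s: 11.25
tcp_pos: [546.3, -222.1, 96.9]
tool_rot: [3.142, -0.0, 0.142]
force: [-2.4, 2.1, 4.6]
width: 21.8
```

>>> carry_out([
  {"delta_pos": [0,0,-0.1],"twist": [0,0,0]},
  {"delta_pos": [0,0,0],"twist": [0,0,0]},
])

```text
time_s: 11.5
tcp_pos: [546.4, -222.1, 96.1]
tool_rot: [3.141, -0.0, 0.142]
force: [-2.9, 2.1, 7.1]
width: 21.7
```

>>> carry_out([
  {"delta_pos": [0,0,-0.1],"twist": [0,0,0]},
  {"delta_pos": [0,0,0],"twist": [0,0,0]},
])

```text
time_s: 11.75
tcp_pos: [546.4, -222.1, 96.1]
tool_rot: [3.141, -0.001, 0.142]
force: [-4.5, 1.9, 15.1]
width: 21.9
```

>>> carry_out([
  {"delta_pos": [0,0,-0.1],"twist": [0,0,0]},
  {"delta_pos": [0,0,0],"twist": [0,0,0]},
])

```text
time_s: 12.0
tcp_pos: [546.4, -222.1, 96.0]
tool_rot: [3.141, -0.001, 0.142]
force: [-6.1, 4.8, 22.7]
width: 21.9
```

Hard stop: the TCP stays at 96.0 while the force climbs about 8 N per commanded mm, after about 22 mm of travel. I'll ease off, release and retreat.

>>> carry_out([
  {"delta_pos": [0,0,0.15],"twist": [0,0,0]},
  {"delta_pos": [0,0,0],"twist": [0,0,0]},
])

```text
time_s: 12.25
tcp_pos: [546.4, -222.1, 96.1]
tool_rot: [3.141, -0.001, 0.142]
force: [-2.2, 1.8, 11.2]
width: 21.5
```

>>> carry_out([
  {"delta_pos": [0,0,0],"twist": [0,0,0]},
  {"delta_pos": [0,0,0],"twist": [0,0,0]},
  {"delta_pos": [0,0,0],"twist": [0,0,0]},
  {"delta_pos": [0,0,0],"twist": [0,0,0]},
], fingers=50)

```text
time_s: 12.75
tcp_pos: [546.2, -222.2, 94.9]
tool_rot: [-3.141, 0.0, 0.142]
force: [0.1, 0.2, -0.7]
width: 43.9
```

>>> carry_out([
  {"delta_pos": [0,0,1],"twist": [0,0,0]},
  {"delta_pos": [0,0,2],"twist": [0,0,0]},
  {"delta_pos": [0,0,4],"twist": [0,0,0]},
  {"delta_pos": [0,0,4],"twist": [0,0,0]},
  {"delta_pos": [-2,-4,2],"twist": [0,0,0]},
  {"delta_pos": [-3,-5,0],"twist": [0,0,0]},
  {"delta_pos": [-3,-5,0],"twist": [0,0,0]},
  {"delta_pos": [-3,-5,0],"twist": [0,0,0]},
])

```text
time_s: 13.75
tcp_pos: [435.3, -413.6, 226.2]
tool_rot: [3.141, -0.001, 0.142]
force: [1.0, 0.2, -0.6]
width: 43.9
```

>>> carry_out([
  {"delta_pos": [-3,-4,0],"twist": [0,0,0]},
  {"delta_pos": [-3,-4,0],"twist": [0,0,0]},
  {"delta_pos": [0,0,0],"twist": [0,0,0]},
])

```text
time_s: 14.12
tcp_pos: [374.1, -495.1, 225.7]
tool_rot: [3.14, 0.0, 0.138]
force: [1.1, 0.6, 0.4]
width: 43.8
```

```bash
python3 - <<'E'
from h import *
for n in("side","top"):
    p,d=arm.read_camera(n); cv2.imwrite(f"pics/{n}3f.png",p)
    W=world(n,d); hsv=cv2.cvtColor(p,cv2.COLOR_BGR2HSV)
    near=(abs(W[...,0]-546)<90)&(abs(W[...,1]+222)<80)
    m=(hsv[...,0]<16)&(hsv[...,1]>170)&near&(W[...,2]>65); q=W[m]; print(n,len(q))
    for lo,hi in((82,100),(115,135)):
        k=q[(q[:,2]>lo)&(q[:,2]<hi)]
        if len(k)>30: print(k.mean(0).round(1),np.percentile(k[:,2],[5,50,95]).round(1),*rect(k))
    g=(hsv[...,0]>45)&(hsv[...,0]<80)&(hsv[...,1]>90)&near; q=W[g]; print('tray',len(q),np.nanmedian(q,0).round(1) if len(q) else '')
    if n=='top':
        for nm,(a,b,c,e) in {'blue':(238,210,288,272),'grey':(240,132,276,192)}.items():
            w=W[b:e,a:c].reshape(-1,3); k=w[(w[:,2]>95)&(w[:,2]<110)]; print(nm,k.mean(0).round(1) if len(k) else None)
    c=p[250:400,280:480] if n=='side' else p[110:240,350:520]
    cv2.imwrite(f"pics/{n}3.png",cv2.resize(c,(600,450)))
s=arm.get_state();print(s['tcp_pos'],s['force'],s['width'],s['time_s'])
E
```

```text
side 0
tray 0 
top 956
[ 541.7 -216.7   91.9] [88.4 92.  95.3] [ 546.3 -220.7] [87.9 49.6] 8.1
[ 546.6 -220.8  123.8] [120.1 124.1 126.8] [ 547.3 -221.5] [50.5 21.9] 7.0
tray 107 [ 498.4 -230.1   22.3]
blue [440.4 106.9 102.6]
grey [613.2 114.  102.8]
[ 376.03195535 -492.08674553  225.48434939] [ 1.14451513  0.47445088 -0.28665587] 43.51906472902879 14.225
```

View pics/side3.png

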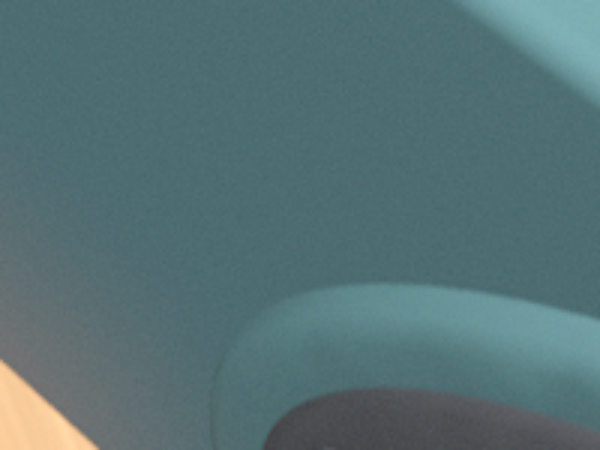

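View pics/top3f.png

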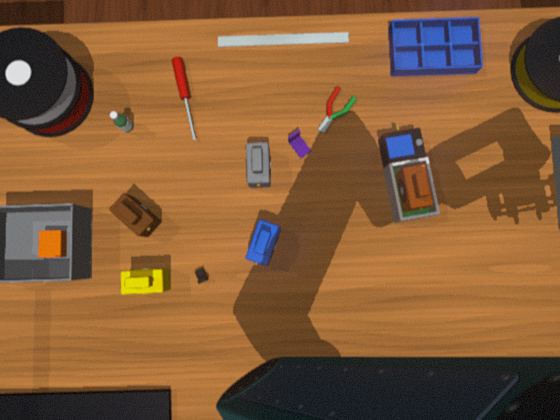

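The top view shows the cassette seated in the bay at (415,187), with blue and grey unmoved. The side view is blocked by the arm. The arm is clear, so I'm handing in.

```bash
python3 -c "
from plant import arm
print(arm.close_job())"
```

```text
the job is handed in; nothing more can be done
None
```

The orange cassette is in the white feeder's bay, pressed down until the tray met its stop, let go, and handed in at about 14 s. I gripped it by its fin and lowered it on to the tray in small steps. `close_job` gives no verdict, so success is judged only from my own checks.

- **Tray at its stop:** contact came at a TCP height of about 118 mm. The tray then moved at about 5 N net on the wrist. At 96 mm the TCP stopped while the force rose from 7 to 15 to 23 N. That 23 N was the highest reading, well under the 60 N limit.
- **Travel:** about 22 mm, and the camera agrees (tray from z 45 to about 22, on few visible tray pixels). This is inside the 17–25 mm range. However, the judge's figures (22 mm as "within 3 mm") suggest a stop near 25 mm on that joint. The joint cannot be read directly, so I relied on the sharp force rise.
- **Cassette position:** from the top camera it sits at about (546.5, −221), within about 2 mm of the bay centre. It is turned 7–8° against the bay's 8.1°. The fin top is at 124 mm, which matches the cassette standing upright on the lowered tray.
- **Bystanders and gripper:** the blue and grey cassettes measured within 0.2 mm of where they started. The gripper is open and well clear, with about zero force.
- **Check that failed:** in the last side picture the arm blocked the view of the bay, so the final position rests on the top camera alone.

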